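# Release the tray of a gas-detector dock with its two-key interlock

### The arm

A 6-joint arm with a two-finger parallel gripper is mounted at the origin on the work surface. World frame = base frame: x ahead of the robot, y to its left, z up, the work surface at z = 0. Lengths are in m, angles in degrees, forces in N, time in s.
With the tool pointing down it reaches from about 0.375 to 0.975 m from the base axis. Payload 3.8 kg.
Tool frame: the origin (TCP) lies on the centre line of the jaws, within the pads' length; the fingertips stand 25 mm ahead of it and the grasp point (between the pads) lies 6 mm ahead of it (bot.tip_extent is the distance from the TCP to the fingertips, in m); z points along the fingers, y is the direction in which the jaws open and shut (so a half turn about z gives the same grasp; the last joint's range is limited). The gripper opens to 88 mm and grips with 3 to 60 N. Pads are 18 mm wide; open, the fingers measure 123 mm over their backs; the gripper's body (75 mm by 187 mm) begins 45 mm behind the grasp point.
Start: joints at [-65.884, 15.12, 91.902, -0, 72.978, -2.114], TCP at [0.298, -0.605, 0.264] pointing down, gripper open.
Joint ranges: [-150.88, 150.88], [-54.13, 125.18], [17.81, 147.31], [-75.09, 255.09], [0, 152.58], [-146.25, 146.25]. Speed limits (degrees/s): [147.25, 147.25, 180, 180, 180, 180].

### API

Orientations are given as [roll, pitch, yaw] about the fixed x, y, z axes, in that order (R = Rz(yaw) Ry(pitch) Rx(roll)).
In Python, from cell import bot gives the robot as it stands. The module is installed in compiled form; this text tells all that it offers.
- The arm moves only by the shell command python3 -m inch 'ROWS' [FORCE]. ROWS is JSON, a list of rows, each a list of 3 entries, a list of its own where there are three numbers: the closure, from -1 (fully open) to 1 (shut), then the shift along the tool's x, y, z in mm, then the turn about the tool's z in rad. In form: [[claw, [dx, dy, dz], roll], ...]. A call has 1 to 5 rows; each row is the pose to reach, as a shift and turn from the pose commanded when the call began, along the tool's axes at that moment; what a row does not reach only later rows make up. A row lasts 1/10 s, in which the tool goes at most 50 mm and 8.59 degrees, less where a joint would pass 70% of its speed; a pose out of reach is approached as far as the arm can. A call with a gripper value outside its range is refused whole. The fingers move at their own pace and stop on an object; FORCE is the grip in N (left out, the last holds). Time passes only in rows, so rows that repeat a pose let the fingers close. It gives the time, the measured TCP pose, the force and the opening at its end, in the units of the state.
- bot.get_obs(): the state, without advancing time (a new reading comes with each control period).
- bot.read_camera(name): name is "side" or "top"; returns a dict with "img" (480x640x3 uint8, blue, green, red), "K" (3x3 intrinsics, pixels), "position" and "rotation" of the camera in the world. Camera axes: x right, y up, looking along -z (the intrinsics and any distortion apply to the point x, -y, -z); pixel columns grow to the right and rows downward; lengths in m; the calibration is good to about 2 mm. A picture is of the moment at which its call begins. There is no depth.
- bot.close_job(): hands the job in, once; it reports no verdict.
Trained networks look in a picture, given as the dict that the camera call returned (one of the last four; its "shot" number tells which), for a name from the list of things; names that differ only in an ending like _2 or _b are one class to them, and where a whole thing is asked for, a point or a joint stands for the part that bears it (a point fixed in the world has none). Each returns a list of dicts, best first, with "p" (0 to 1); they miss things now and then, are a little off and sometimes report something else, mostly with a low value. They report only what shows in the picture. A call takes as long as a camera call. They do not tell look-alikes from the thing itself.
- bot.find_in(picture, query): "xy" ([column, row] in pixels, amid what is visible of it).
The state is a dict: "t": time; "qpos": joint angles; "dq": joint speeds; "effort": joint torques, N m; "eef_pos": TCP position; "orientation": TCP orientation; "contact_force": force on the tool from outside, world axes, zero at the start; "wrist_torque": the same for the moment, N m; "finger_gap": opening from 0.0 (shut) to 1.0 (fully open).
Only numpy, scipy, OpenCV 4.12 (cv2) and the standard library are available. Lean on these libraries where they do the work, as an engineer would, in place of code of your own. Each camera call takes 0.05 s, during which the arm holds its last target.

### The job

Get the docking station to let out the gas detector: press its two round keys down together, one fingertip on each, and keep both fully down while the spring tray creeps out by itself, until it has stopped all the way out; then let go of both keys and move clear. Leave the detector lying in the tray (do not touch or lift it), do not press the square key at the back, and do not disturb the things around the dock.

Things in the scene. Friction and masses are not known exactly. Their poses are not given: they have to be found in the camera images.
- dock: Grey docking station fixed on the bench, 172 (x) x 106 (y) x 66 mm high. Two pillars run along its sides; the tray lies in the open gap between (44 mm wide at the top); a solid block closes the back. Origin: underside, on the centre line, 77 mm behind the front edge. Its x points from front to back, y left, z up; the tray comes out at the front, towards its -x. Turned by up to 0.6 rad either way.
- key_left_top (a point): Centre of the top of the left round key (aluminium, 24 mm across) when up: 78 mm above the bench, on the deck of the left (+y) pillar, at (-35, +36) mm in the dock's x, y. The black collar round it (29 mm across) and the deck lie 9 and 12 mm below its top. The point moves down with the key.
- key_right_top (a point): The same for the right round key, at (-35, -36) mm in the dock's x, y: the two keys are 72 mm apart, centre to centre, along the dock's y.
- key_left (a joint): Left round key: 0 = up, 0.006 m = fully down. Spring: 1.2 N to start, 4 N at full depth (plus up to 0.5 N of rubbing); comes back up when let go. From about 4 mm down it frees one of the tray's two catches; both must be free for the tray to move. A key let go early catches the tray at its next tooth (20 mm apart).
- key_right (a joint): Right round key: the same.
- key_square_top (a point): Centre of the top of the square key (18 x 18 mm, aluminium, 76 mm above the bench) on the back block, at (+74, 0) mm in the dock's x, y. Not to be pressed.
- key_square (a joint): Square key: 0 = up, 0.006 m = fully down. Leave it up.
- tray (a joint): Tray: 0 = in and locked, 0.080 m = all the way out at its stop. A damped spring pushes it out at 20 to 40 mm/s while both round keys are down (about 3 s for the whole way). It runs below the decks, nothing of it higher than 32 mm above the bench.
- tray_mid (a point): Centre of the tray's inner floor, 18 mm above the bench; moves with the tray (dock x = -15 mm when in, -95 mm when out). Tray 120 x 50 mm outside.
- detector: Yellow pocket gas detector, 80 x 42 x 24 mm, lying on its back in the tray, long side along the tray; origin at the centre of its underside, its top is 42 mm above the bench. Loose, about 0.12 kg.
- spare_detector: Bystander: a like yellow detector, 80 x 42 x 24 mm, lying on the bench about 0.15 m from the middle of the dock; origin at the centre of its underside.
- screwdriver: Bystander: screwdriver with orange handle, 170 mm long, lying on the bench beside the dock; origin underneath it.
- jar: Bystander: small jar, 42 mm across, 50 mm high, standing on the bench near the dock; origin at the centre of its underside.
Things that resemble listed ones, but are neither listed nor needed, are in the scene too. Several things have the shape of the dock; the one meant has the colours described above.

How it is judged (in metres and radians):
On the way, in this order (a step that is already met when the one before it is completed fails the run):
1. both round keys are down together (value of joint each of key_left, key_right above 0.0042 m), for 0.2 s.
2. the tray is all the way out with both keys still down (value of joint tray above 0.077 m and value of joint each of key_left, key_right above 0.0035 m), for 0.1 s.
At the end, for the whole second after the job is handed in: Tray at least 76 mm out (of 80), both round keys and the square key up (within 1 mm), the detector at rest in the tray, its origin within 15 mm of the centre of the tray's floor (value of joint tray above 0.076 m and value of joint each of key_left, key_right, key_square below 0.001 m and distance between detector and tray_mid below 0.015 m and linear speed of detector below 0.02 m/s); the robot touches nothing.
It fails at once if one round key pressed down (over 4.5 mm) while the other is still up (under 1 mm) ((value of joint key_left above 0.0045 m and value of joint key_right below 0.001 m) or (value of joint key_right above 0.0045 m and value of joint key_left below 0.001 m)).
It fails at once if a round key let go (under 2 mm) while the tray is on its way (8 to 74 mm) (value of joint tray between 0.008 and 0.074 m and value of joint any of key_left, key_right below 0.002 m).
It fails at once if the square key pressed (over 2 mm) (value of joint key_square above 0.002 m).
It fails at once if the detector touched by the robot (over 1 N), or shifted or lifted from its place in the tray (over 20 mm) (contact force between any of the fingers, the arm and detector above 1 N or distance between detector and tray_mid above 0.02 m).
It fails at once if a bystander moved by more than 15 mm (distance of any of spare_detector, screwdriver, jar from where it was at the start of the episode above 0.015 m).
It also fails if it takes over 32 s, if anything falls off the work surface, if the arm or the gripper's body presses on something with over 40 N, if the wrist force passes 120 N, or if a joint passes its speed limit or range.

## Working session

There is one attempt and no reset: what is moved stays moved. The work goes in short steps, Python scripts to look and compute and a shell command to move; the robot and the scene stay as the last step left them, time stands still between calls to the robot, and variables do not carry over. Pictures are saved under pics/ and viewed, and the job is handed in when it is done.

```bash
mkdir -p pics; python3 - <<'E'
from cell import bot
import cv2,json
print(bot.get_obs(), bot.tip_extent)
for n in("side","top"):
    p=bot.read_camera(n); cv2.imwrite(f"pics/{n}0.png",p["img"])
    print(n,p["K"],p["position"],p["rotation"],[k for k in p])
    for q in("dock","key_left_top","key_square_top","detector","screwdriver","jar","tray_mid"):
        print(q,[(d["xy"],round(d["p"],2)) for d in bot.find_in(p,q)][:6])
E
```

```text
{'t': 0.0, 'qpos': array([-6.58839355e+01,  1.51682224e+01,  9.19795247e+01, -1.18308151e-03,
        7.29789827e+01, -2.11282938e+00]), 'dq': array([ 0.00953902, -0.19191187, -0.05781736, -0.03658122, -0.06095827,
       -0.07701015]), 'effort': array([-1.47895124e-03, -5.02113032e+01, -3.56878531e+01,  7.28138024e-02,
        2.93985195e-02, -1.73179096e-04]), 'eef_pos': array([ 0.29806241, -0.60489936,  0.26241527]), 'orientation': array([-1.79873315e+02, -3.54247924e-03,  2.62292375e+01]), 'contact_force': array([ 0.10150496, -0.41787075,  0.8680465 ]), 'wrist_torque': array([-0.03757536,  0.02374416, -0.01878025]), 'finger_gap': 0.9994502079701713} 0.025
side [[502.49404069   0.         322.05141637]
 [  0.         502.49404069 245.24679969]
 [  0.           0.           1.        ]] [0.40094276 0.86116034 0.71539159] [  50.40190953    1.13287142 -172.95650478] ['img', 'K', 'position', 'rotation', 'shot']
dock [([436.5, 302.0], 0.97), ([185.6, 274.7], 0.93), ([312.2, 229.0], 0.75), ([349.1, 204.0], 0.21)]
key_left_top [([460.4, 308.4], 0.45)]
key_square_top [([160.9, 247.8], 0.5
[... 263 characters left out ...]
5, 204.5], 0.53)]
top [[445.36149646   0.         323.51452649]
 [  0.         445.36149646 231.01840423]
 [  0.           0.           1.        ]] [0.43442109 0.05601431 0.93448094] [  6.1210407   -0.09977895 -89.02185458] ['img', 'K', 'position', 'rotation', 'shot']
dock [([253.0, 353.6], 0.72), ([361.4, 216.0], 0.66), ([274.7, 110.6], 0.63)]
key_left_top [([245.6, 115.1], 0.57), ([227.8, 375.8], 0.49), ([331.1, 235.6], 0.47)]
key_square_top [([291.3, 79.4], 0.6), ([260.4, 322.5], 0.55), ([376.3, 194.0], 0.42)]
detector [([353.2, 236.5], 0.62)]
screwdriver [([275.7, 223.1], 0.88)]
jar [([381.7, 162.3], 0.8)]
tray_mid [([347.5, 256.4], 0.95), ([246.1, 363.3], 0.72), ([264.2, 121.5], 0.56)]
```

View pics/side0.png

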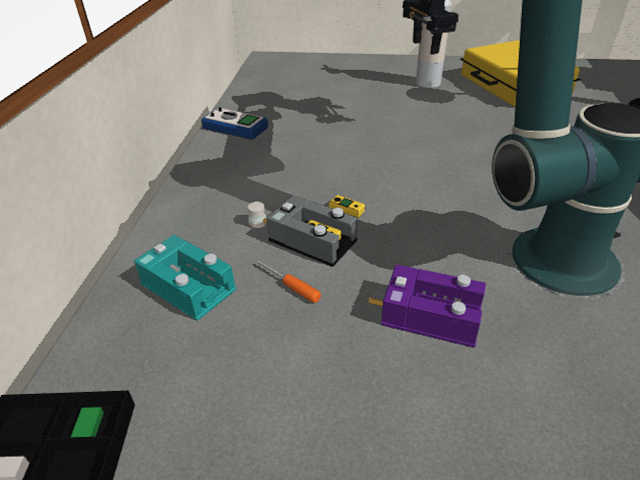

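View pics/top0.png

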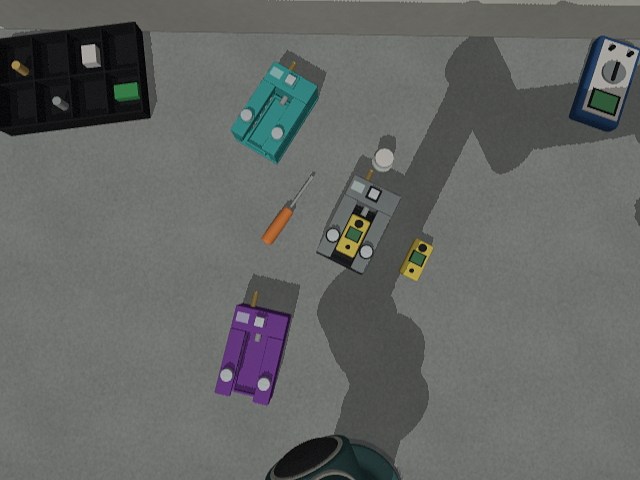

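The three dock-shaped things in the top view are teal at (275,110), purple at (253,354) and grey at (360,225). Grey matches the description and holds the yellow detector. Its round keys are near (333,235) and (366,252), and its square key is at (374,194). Next I'll take a close crop and measure.

```bash
cat > h.py <<'E'
import numpy as np,cv2
from scipy.spatial.transform import Rotation as R
def cam(p):
    rot=np.array(p["rotation"],float); 
    M=rot if rot.shape==(3,3) else R.from_euler("xyz",rot,degrees=True).as_matrix()
    return p["K"],np.array(p["position"]),M
def proj(p,X):
    K,c,M=cam(p); v=(np.atleast_2d(X)-c)@M; v=v*[1,-1,-1]; u=v@K.T; return u[:,:2]/u[:,2:]
def at_z(p,uv,z):
    K,c,M=cam(p); d=np.linalg.inv(K)@[uv[0],uv[1],1]; d=M@(d*[1,-1,-1]); return c+d*(z-c[2])/d[2]
E
python3 - <<'E'
from cell import bot
from h import *
pt=bot.read_camera("top"); ps=bot.read_camera("side")
for n,p,(x,y) in(("t",pt,(300,140)),("s",ps,(240,170))):
    cv2.imwrite(f"pics/crop_{n}.png",cv2.resize(p["img"][y:y+150,x:x+150],None,fx=4,fy=4,interpolation=cv2.INTER_CUBIC))
for uv in((333,235),(366.5,251.5)): print(at_z(pt,uv,.078))
print(at_z(pt,(374,194),.076))
for uv in((319.5,230),(337.5,212.5)): print(at_z(ps,uv,.078))
print(proj(pt,bot.get_obs()["eef_pos"]),proj(ps,bot.get_obs()["eef_pos"]))
E
```

```text
[0.51886229 0.03763218 0.078     ]
[ 0.488064   -0.02731974  0.078     ]
[ 0.60103273 -0.04142508  0.076     ]
[0.51926555 0.04930652 0.078     ]
[ 0.4883551  -0.01550733  0.078     ]
[[772.67984505 379.96103099]] [[426.62577009  37.89684212]]
```

View pics/crop_t.png

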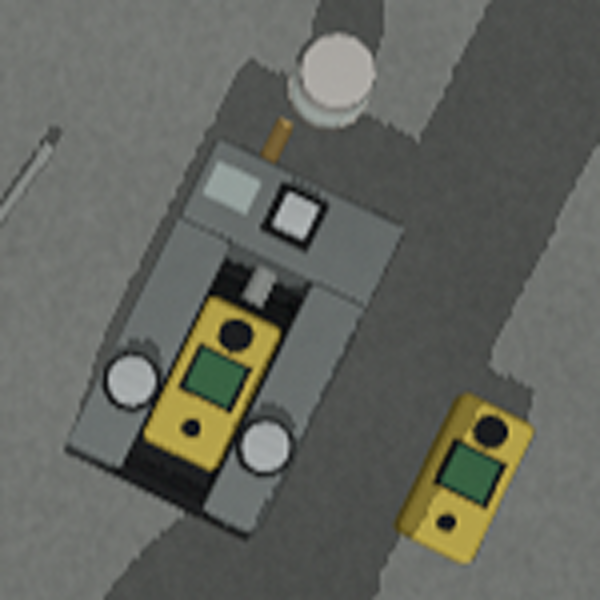

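View pics/crop_s.png

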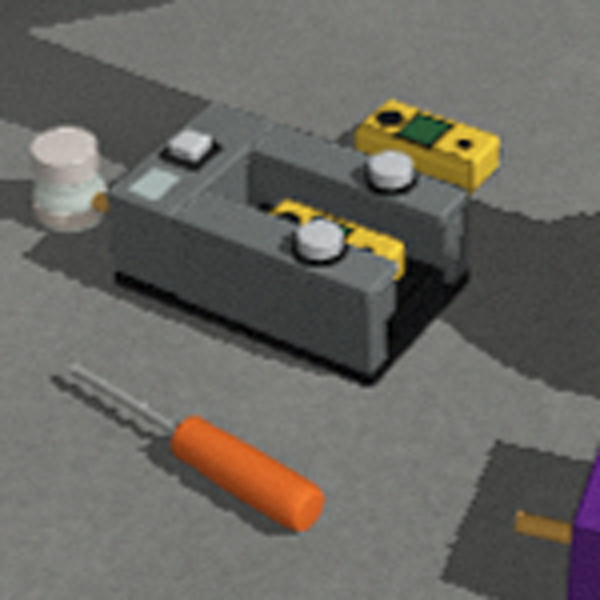

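The grey dock is confirmed in both crops: left key at top (333,235), right key at (366,251.5). Each camera gives the 72 mm spacing and a heading of about -25.4°, but they disagree by about 12 mm in world y. I'll bring the gripper over the dock to find out which camera is right.

```bash
python3 -m inch '[[-0.24,[32,-32,0],0.1],[-0.24,[64,-64,0],0.25],[-0.24,[96,-96,0],0.4],[-0.24,[128,-128,0],0.55],[-0.24,[160,-160,0],0.7]]'
```

```text
t: 1.4
eef_pos: [0.3714, -0.3896, 0.2638]
orientation: [180.0, -0.0, -14.3]
contact_force: [1.0, -0.3, 0.3]
finger_gap: 0.621
```

```bash
python3 -m inch '[[-0.24,[3,-45,0],0.1],[-0.24,[6,-90,0],0.195],[-0.24,[9,-135,0],0.195],[-0.24,[12,-180,0],0.195],[-0.24,[15,-225,0],0.195]]'
```

```text
t: 1.9
eef_pos: [0.4399, -0.1747, 0.2641]
orientation: [-180.0, -0.1, -25.1]
contact_force: [-0.5, 0.5, -0.7]
finger_gap: 0.623
```

```bash
python3 -m inch '[[-0.24,[-4,-40,15],0],[-0.24,[-9,-85,30],0],[-0.24,[-14,-130,50],0],[-0.24,[-19,-170,70],0],[-0.24,[-19,-190,80],0]]'; python3 - <<'E'
from cell import bot
from h import *
pt=bot.read_camera("top"); ps=bot.read_camera("side")
o=bot.get_obs(); print(o["eef_pos"],o["orientation"],o["finger_gap"])
M=R.from_euler("xyz",o["orientation"],degrees=True).as_matrix(); c=o["eef_pos"]
for n,p in(("t",pt),("s",ps)):
    im=p["img"].copy(); 
    pts=[]
    for s in(-1,1):
        for sy in (27,45):
            for sx in(-9,9):
                pts.append(c+M@np.array([sx/1e3,s*sy/1e3,.025]))
    for s in(-1,1):
      for a in np.arange(0,6.28,.5): pass
    u=proj(p,pts); print(n,u.round(1).tolist())
    x,y=[(260,120),(250,120)][n=="s"]
    big=cv2.resize(im[y:y+150,x:x+160],None,fx=5,fy=5,interpolation=cv2.INTER_CUBIC)[:600]
    big=cv2.resize(im[y:y+150,x:x+190],None,fx=4,fy=4,interpolation=cv2.INTER_CUBIC)
    for a in u: cv2.circle(big,tuple(int(v) for v in (a-[x,y])*4+2),3,(0,0,255),-1)
    cv2.imwrite(f"pics/g1_{n}.png",big); cv2.imwrite(f"pics/full1_{n}.png",im)
E
```

```text
t: 2.4
eef_pos: [0.5023, 0.0068, 0.1821]
orientation: [180.0, 0.1, -24.9]
contact_force: [0.1, -0.1, 0.2]
finger_gap: 0.619
[0.50230273 0.00610439 0.18197444] [ 1.79961133e+02  1.70245612e-01 -2.48368791e+01] 0.6209575794311907
t [[335.8, 238.3], [340.2, 229.1], [326.5, 233.8], [331.0, 224.7], [363.6, 251.7], [368.0, 242.4], [372.9, 256.2], [377.3, 246.9]]
s [[326.5, 194.4], [318.8, 191.9], [321.7, 198.9], [313.9, 196.3], [340.2, 181.7], [332.7, 179.4], [344.5, 177.6], [337.1, 175.4]]
```

View pics/g1_t.png

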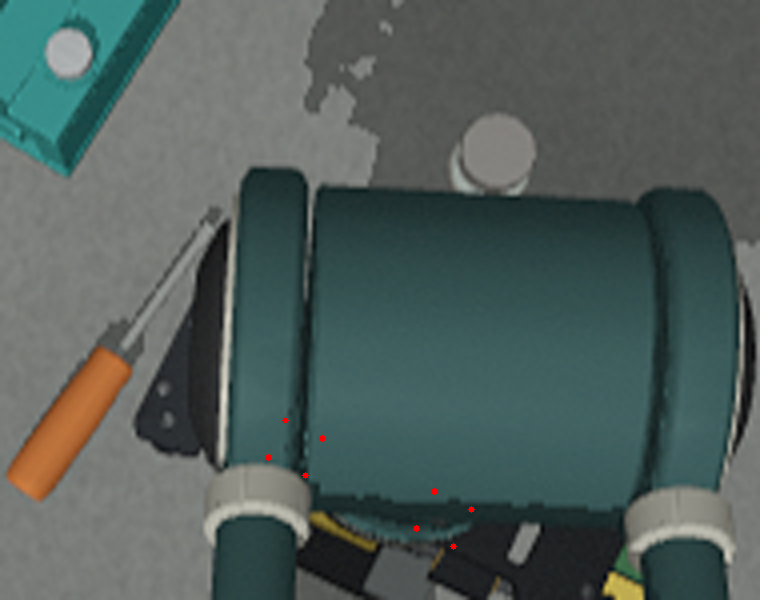

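View pics/g1_s.png

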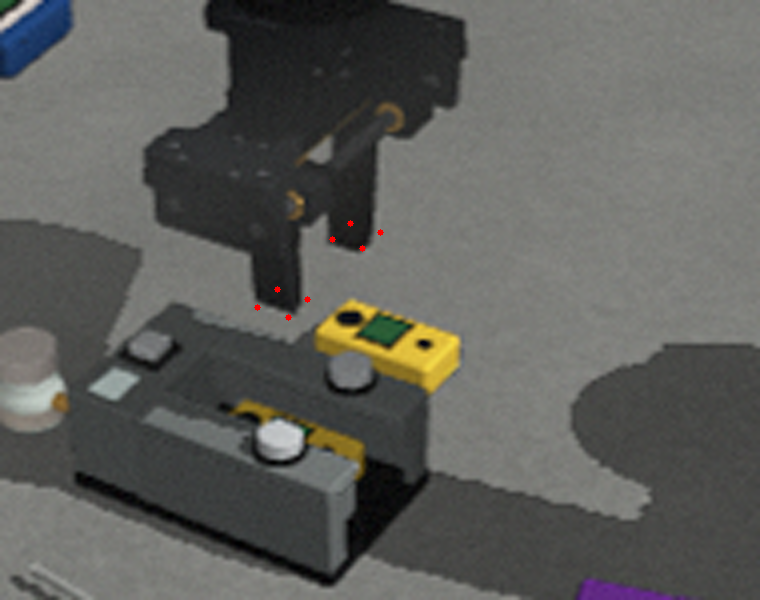

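The side camera's projected fingertips sit on the visible tips to about 1 px, at crop (278,303) and (352,240). I'll check the top camera against the gripper body's end, which shows at crop (135-200, 330-450), and the robot base against both.

```bash
python3 - <<'E'
from cell import bot
from h import *
pt=bot.read_camera("top"); ps=bot.read_camera("side")
o=bot.get_obs()
M=R.from_euler("xyz",o["orientation"],degrees=True).as_matrix(); c=o["eef_pos"]
for n,p,(x,y) in(("t",pt,(220,150)),("s",ps,(250,100))):
    big=cv2.resize(p["img"][y:y+150,x:x+190],None,fx=4,fy=4,interpolation=cv2.INTER_CUBIC)
    for z,col in((-.039,(0,0,255)),(-.10,(0,255,255))):
      for a in proj(p,[c+M@np.array([sx*.0375,sy*.0935,z]) for sx in(-1,1) for sy in(-1,1)]):
        cv2.circle(big,tuple(int(v) for v in (a-[x,y])*4+2),4,col,-1)
    cv2.imwrite(f"pics/b_{n}.png",big)
# shared bench-plane and height points, triangulated disagreement
print("origin",proj(pt,[0,0,0.]),proj(ps,[0,0,0.]))
im=ps["img"].copy()
for r in (.08,.1,.12):
  for a in np.arange(0,6.28,.2):
    u=proj(ps,[r*np.cos(a),r*np.sin(a),0])[0]
    cv2.circle(im,tuple(int(v) for v in u),1,(0,0,255),-1)
cv2.imwrite("pics/base_s.png",im[150:350,440:640].repeat(3,0).repeat(3,1))
# jar tops (z=.05)
print(at_z(pt,(384.5,158),.05),at_z(ps,(240+65/4,170+142/4),.05))
# spare detector top centre z=.024
print(at_z(pt,(300+474/4,140+470/4),.024),at_z(ps,(240+427/4,170+128/4),.024))
E
```

```text
origin [[347.20610555 499.64417293]] [[565.05897873 259.34813247]]
[ 0.68074754 -0.06536     0.05      ] [ 0.68149767 -0.06349624  0.05      ]
[ 0.4809989  -0.13893803  0.024     ] [ 0.47788105 -0.13469303  0.024     ]
```

View pics/b_t.png

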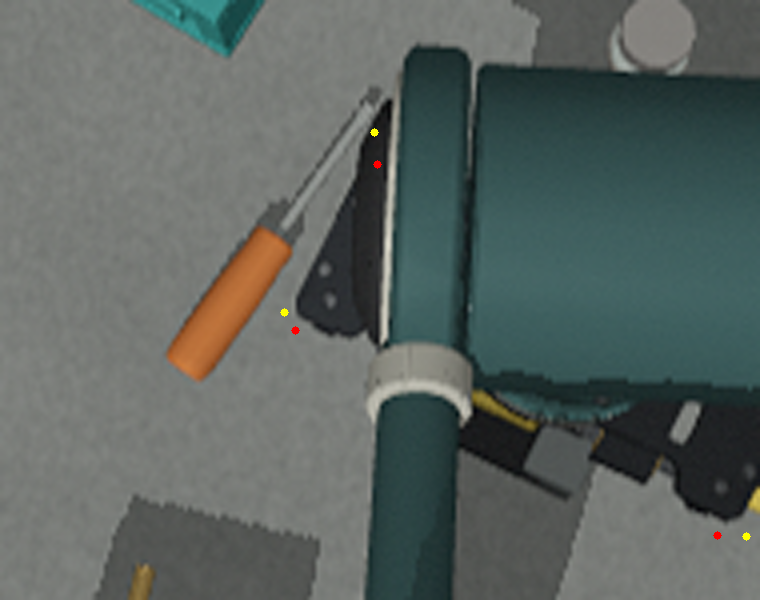

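View pics/b_s.png

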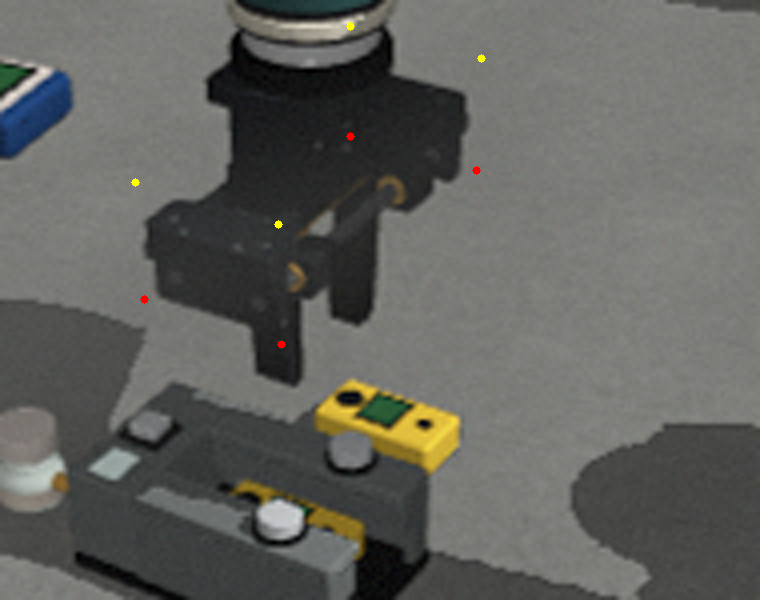

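View pics/base_s.png

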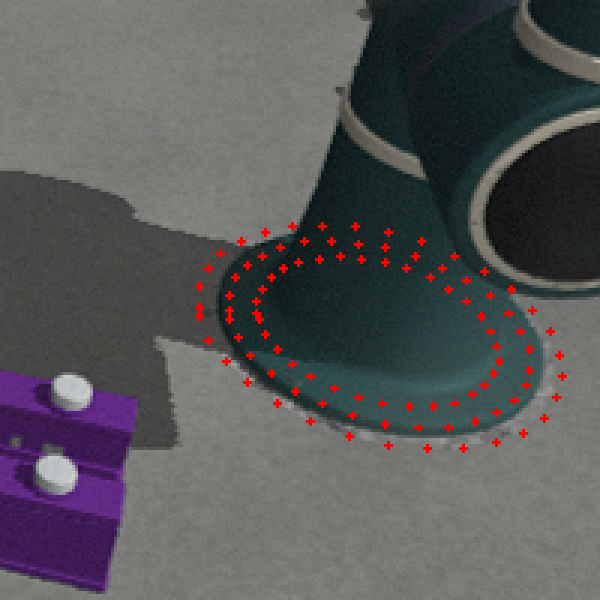

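```bash
cat >> h.py <<'E'
def circ(c,r,n=40):
    a=np.linspace(0,2*np.pi,n); return np.c_[c[0]+r*np.cos(a),c[1]+r*np.sin(a),np.full(n,c[2])]
def dockpts(x,y,th,P):
    c,s=np.cos(th),np.sin(th); P=np.array(P,float); return np.c_[x+c*P[:,0]-s*P[:,1],y+s*P[:,0]+c*P[:,1],P[:,2]]
def draw(p,img,x0,y0,f,dx,dy,th):
    big=cv2.resize(img[y0:y0+150,x0:x0+190],None,fx=f,fy=f,interpolation=cv2.INTER_CUBIC)
    def poly(P,col):
        u=((proj(p,dockpts(dx,dy,th,P))-[x0,y0]+.5)*f).astype(int); cv2.polylines(big,[u],False,col,1)
    for s in(-1,1): poly(circ((-.035,s*.036,.078),.012),(0,0,255)); poly(circ((-.035,s*.036,.069),.0145),(255,0,255))
    b=[(-.077,-.053),(.095,-.053),(.095,.053),(-.077,.053),(-.077,-.053)]
    poly([(x,y,.066) for x,y in b],(0,255,0)); poly([(x,y,0) for x,y in b],(255,255,0))
    q=[(.065,-.009),(.083,-.009),(.083,.009),(.065,.009),(.065,-.009)]
    poly([(x,y,.076) for x,y in q],(0,165,255))
    return big
E
python3 - <<'E'
from cell import bot
from h import *
th=np.radians(-25.4)
pt=bot.read_camera("top"); ps=bot.read_camera("side")
mid=np.array([.5035,.0052]); 
for tag,mid in(("T",np.array([.5035,.0052])),("S",np.array([.5035,.0150]))):
    o=mid+.035*np.array([np.cos(th),np.sin(th)])
    cv2.imwrite(f"pics/ov{tag}_t.png",draw(pt,cv2.imread("pics/top0.png"),270,130,4,*o,th))
    cv2.imwrite(f"pics/ov{tag}_s.png",draw(ps,cv2.imread("pics/side0.png"),240,150,4,*o,th))
E
```

```text
(no output)
```

View pics/ovT_t.png

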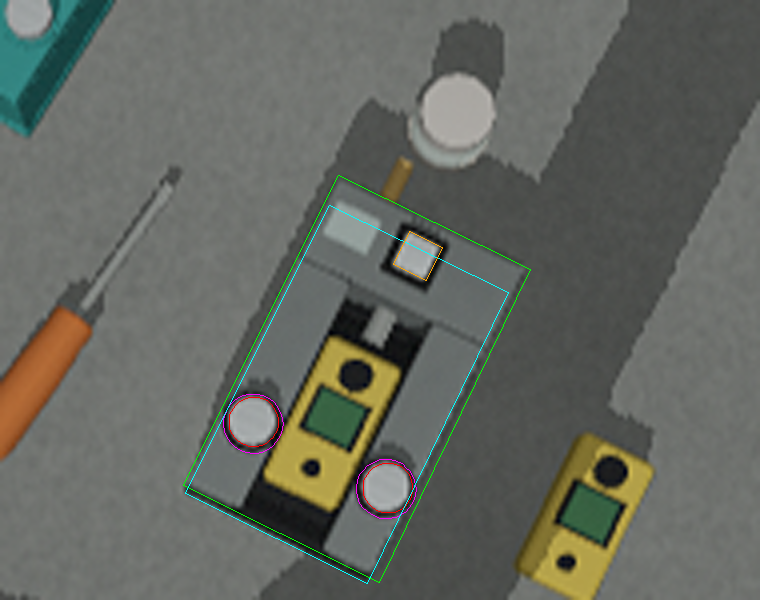

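View pics/ovT_s.png

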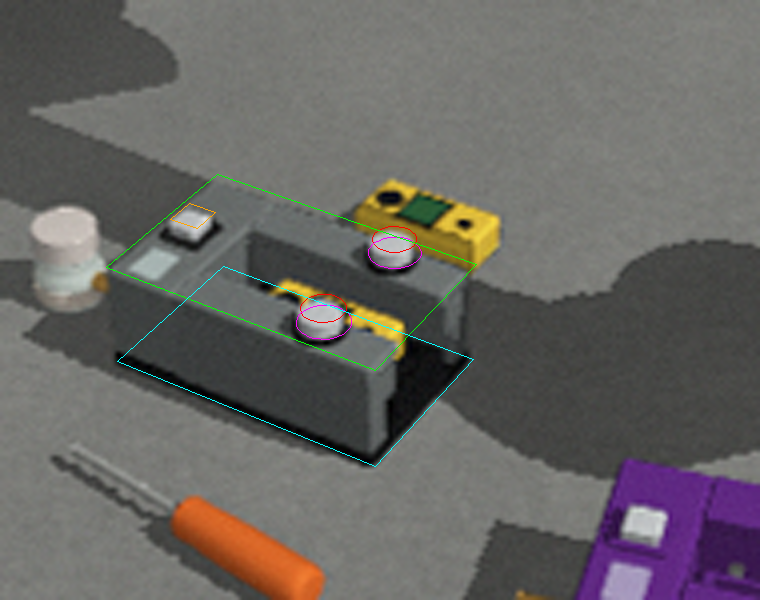

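With the top-camera pose overlaid, the keys, square key and base outline fit in the top view. In the side view they fit to about 1 px; my earlier side pixels took the whole key rather than just its top face. The key midpoint is therefore about (0.5035, 0.007), and the tool is already within 2 mm of it. I'll go down to just above the keys and look.

```bash
python3 -m inch '[[-0.24,[1,-1,20],0.01],[-0.24,[1,-1,40],0.01],[-0.24,[1,-1,55],0.01],[-0.24,[1,-1,65],0.01],[-0.24,[1,-1,68],0.01]]'; python3 - <<'E'
from cell import bot
from h import *
ps=bot.read_camera("side"); o=bot.get_obs(); print(o["eef_pos"],o["orientation"],o["contact_force"])
cv2.imwrite("pics/n_s.png",cv2.resize(ps["img"][170:290,250:410],None,fx=5,fy=5,interpolation=cv2.INTER_CUBIC))
E
```

```text
t: 3.2
eef_pos: [0.5037, 0.0033, 0.1152]
orientation: [180.0, 0.0, -25.7]
contact_force: [0.3, -0.4, -0.2]
finger_gap: 0.622
[0.50387119 0.00347865 0.11533918] [ 1.79980336e+02  3.44229026e-02 -2.56950520e+01] [-0.15328391 -0.48407285 -0.63621067]
```

View pics/n_s.png

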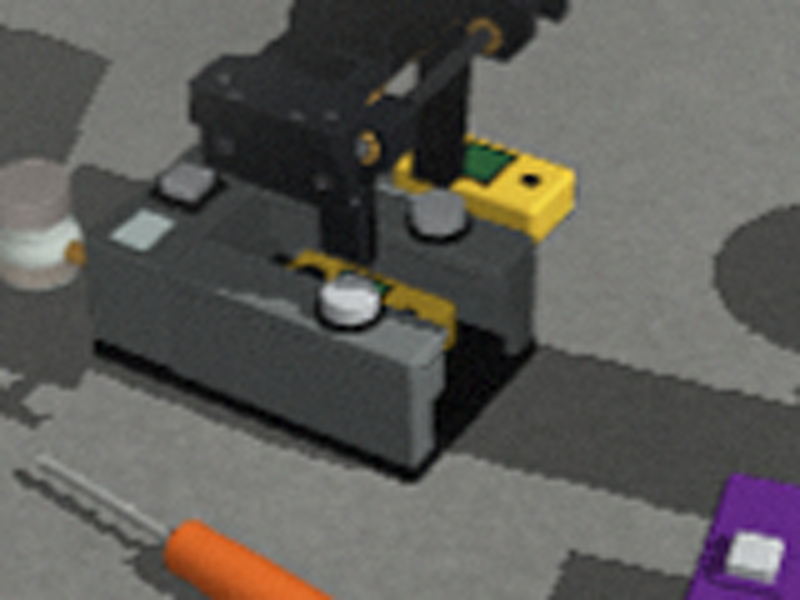

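```bash
cat >> h.py <<'E'
def tips(o,half=.0274,thick=.0175,w=.018,zz=.025):
    M=R.from_euler("xyz",o["orientation"],degrees=True).as_matrix()
    return [np.array([o["eef_pos"]+M@np.array([sx*w/2,s*(half+k*thick),zz]) for sx,k in((-1,0),(1,0),(1,1),(-1,1),(-1,0))]) for s in(-1,1)]
E
python3 - <<'E'
from cell import bot
from h import *
ps=bot.read_camera("side"); o=bot.get_obs(); q=[bot.get_obs()["eef_pos"] for _ in range(3)]; print(q)
f=8;x0,y0=300,180
big=cv2.resize(ps["img"][y0:y0+75,x0:x0+100],None,fx=f,fy=f,interpolation=cv2.INTER_CUBIC)
big0=big.copy()
def pl(P,c): cv2.polylines(big,[((proj(ps,P)-[x0,y0]+.5)*f).astype(int)],False,c,1)
for t in tips(o): pl(t,(0,0,255))
for t in tips(o): pl(t-[0,0,t[0,2]-.078],(0,255,255))
for s in(-1,1):
    th=np.radians(-25.4);X=np.array([.5035,.0052])+.035*np.array([np.cos(th),np.sin(th)])
    pl(dockpts(*X,th,circ((-.035,s*.036,.078),.012)),(0,255,0)); pl(dockpts(*X,th,circ((-.035,s*.036,.069),.0145)),(255,0,255))
cv2.imwrite("pics/n2.png",big); cv2.imwrite("pics/n2raw.png",big0)
E
```

```text
[array([0.50429472, 0.00362467, 0.115959  ]), array([0.50429472, 0.00362467, 0.115959  ]), array([0.50429472, 0.00362467, 0.115959  ])]
```

View pics/n2.png

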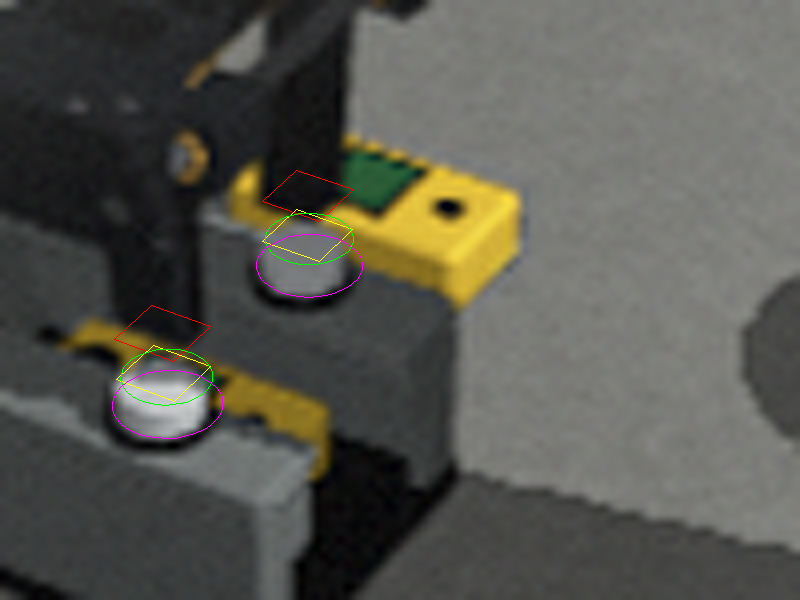

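View pics/n2raw.png

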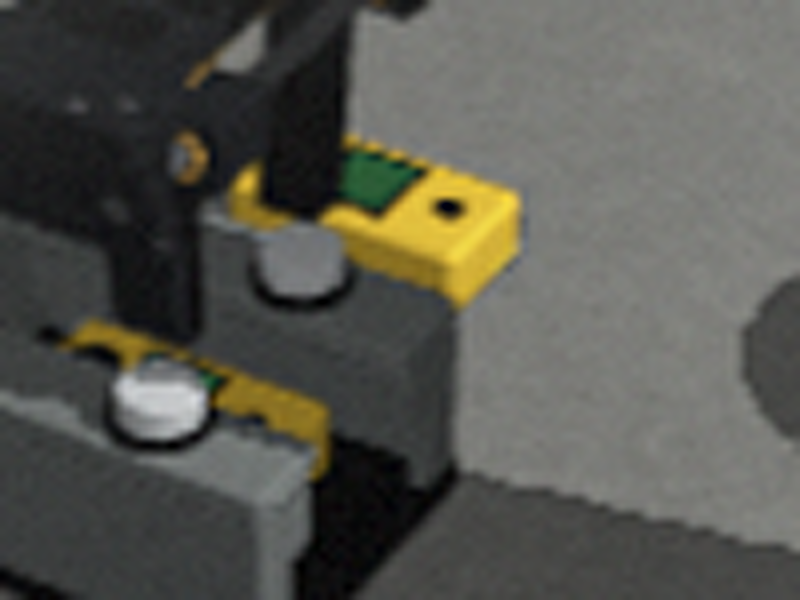

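The keys appear about 0.8 px lower and the fingers about 1 px higher than projected, so I'll split the difference with a shift of about 4 mm in +y. Then I'll start a light press and look before going all the way down.

```bash
python3 -m inch '[[-0.24,[-2,-4,0],0],[-0.24,[-2,-4,6],0],[-0.24,[-2,-4,11],0],[-0.24,[-2,-4,14],0],[-0.24,[-2,-4,14],0]]'; python3 - <<'E'
from cell import bot
from h import *
ps=bot.read_camera("side"); o=bot.get_obs(); print(o["eef_pos"],o["orientation"],o["contact_force"])
cv2.imwrite("pics/n3.png",cv2.resize(ps["img"][180:255,300:400],None,fx=8,fy=8,interpolation=cv2.INTER_CUBIC))
E
```

```text
t: 3.8
eef_pos: [0.5043, 0.0089, 0.1016]
orientation: [-180.0, 0.0, -25.6]
contact_force: [-0.1, 0.9, 1.1]
finger_gap: 0.62
[0.50424845 0.00885757 0.10166702] [-1.79991456e+02 -5.38568265e-04 -2.56163557e+01] [0.94203172 0.14084902 1.35860809]
```

View pics/n3.png

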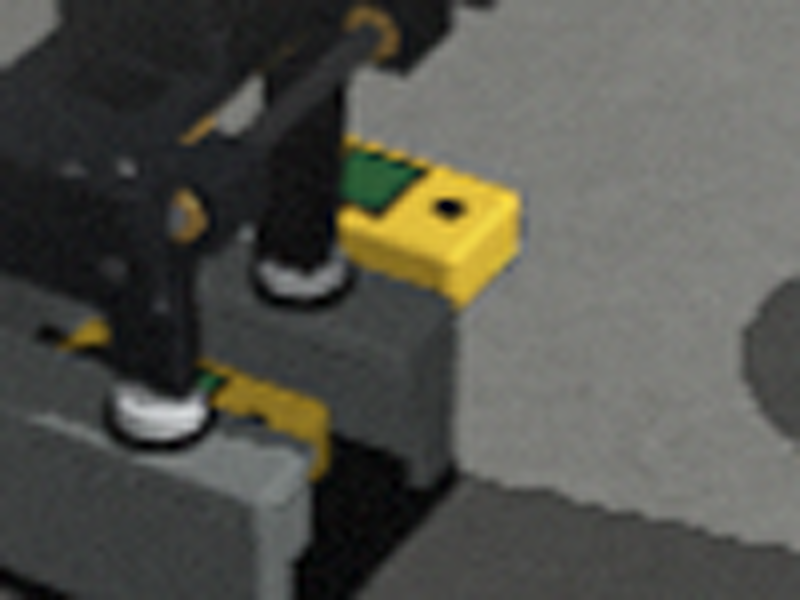

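Both fingertips (crop (160,395) and (300,265)) stand centred on the key tops and are just touching. Now the full press.

```bash
python3 -m inch '[[-0.24,[0,0,2],0],[-0.24,[0,0,4],0],[-0.24,[0,0,6],0],[-0.24,[0,0,6],0],[-0.24,[0,0,6],0]]'
```

```text
t: 4.35
eef_pos: [0.5045, 0.0088, 0.0974]
orientation: [-180.0, -0.0, -25.6]
contact_force: [-4.7, -0.0, 13.2]
finger_gap: 0.62
```

```bash
python3 -m inch '[[-0.24,[0,0,1],0],[-0.24,[0,0,1],0],[-0.24,[0,0,1],0],[-0.24,[0,0,1],0],[-0.24,[0,0,1],0]]'; python3 - <<'E'
from cell import bot
from h import *
ps=bot.read_camera("side"); o=bot.get_obs(); print(o["eef_pos"],o["contact_force"])
cv2.imwrite("pics/p1.png",cv2.resize(ps["img"][180:280,300:420],None,fx=6,fy=6,interpolation=cv2.INTER_CUBIC))
E
```

```text
t: 4.85
eef_pos: [0.5046, 0.0088, 0.0973]
orientation: [-180.0, -0.0, -25.6]
contact_force: [-7.3, 0.8, 18.7]
finger_gap: 0.618
[0.5046048  0.00880812 0.09729078] [-7.21919554  1.04058666 18.72183848]
```

View pics/p1.png

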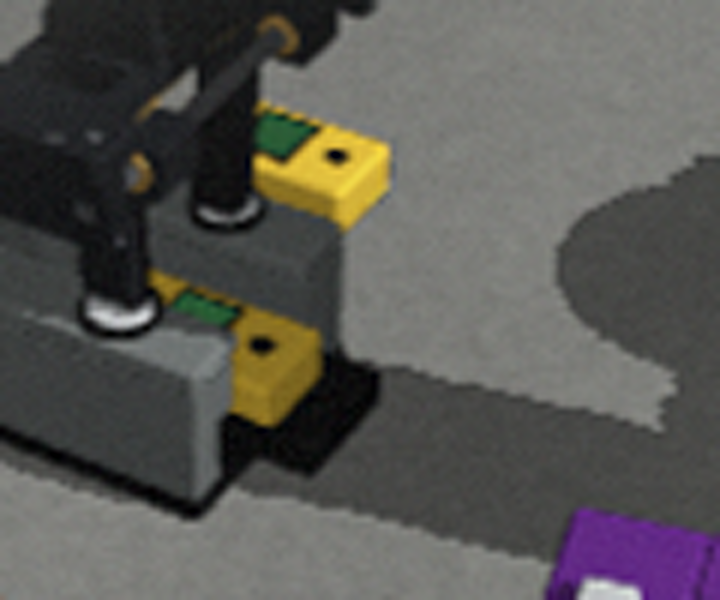

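Both keys are fully down and the tray is sliding out (front at crop (340,430)). I'll hold.

```bash
for i in 1; do python3 -m inch '[[-0.24,[0,0,0],0],[-0.24,[0,0,0],0],[-0.24,[0,0,0],0],[-0.24,[0,0,0],0],[-0.24,[0,0,0],0]]'; done
python3 -m inch '[[-0.24,[0,0,0],0],[-0.24,[0,0,0],0],[-0.24,[0,0,0],0],[-0.24,[0,0,0],0],[-0.24,[0,0,0],0]]'
python3 -m inch '[[-0.24,[0,0,0],0],[-0.24,[0,0,0],0],[-0.24,[0,0,0],0],[-0.24,[0,0,0],0],[-0.24,[0,0,0],0]]'
python3 -m inch '[[-0.24,[0,0,0],0],[-0.24,[0,0,0],0],[-0.24,[0,0,0],0],[-0.24,[0,0,0],0],[-0.24,[0,0,0],0]]'
python3 -m inch '[[-0.24,[0,0,0],0],[-0.24,[0,0,0],0],[-0.24,[0,0,0],0],[-0.24,[0,0,0],0],[-0.24,[0,0,0],0]]'
python3 - <<'E'
from cell import bot
from h import *
ps=bot.read_camera("side"); o=bot.get_obs(); print(o["eef_pos"],o["contact_force"])
cv2.imwrite("pics/p2.png",cv2.resize(ps["img"][180:280,300:420],None,fx=6,fy=6,interpolation=cv2.INTER_CUBIC))
E
```

```text
t: 5.4
eef_pos: [0.5046, 0.0088, 0.0973]
orientation: [-180.0, -0.0, -25.6]
contact_force: [-7.3, 0.5, 18.9]
finger_gap: 0.62
t: 5.9
eef_pos: [0.5046, 0.0088, 0.0973]
orientation: [-180.0, -0.0, -25.6]
contact_force: [-6.9, 1.1, 18.9]
finger_gap: 0.622
t: 6.4
eef_pos: [0.5046, 0.0088, 0.0973]
orientation: [-180.0, -0.0, -25.6]
contact_force: [-7.2, 0.9, 19.1]
finger_gap: 0.621
t: 6.9
eef_pos: [0.5046, 0.0088, 0.0973]
orientation: [-180.0, -0.0, -25.6]
contact_force: [-7.0, 0.8, 18.8]
finger_gap: 0.62
t: 7.4
eef_pos: [0.5046, 0.0088, 0.0973]
orientation: [-180.0, -0.0, -25.6]
contact_force: [-7.0, 0.8, 19.1]
finger_gap: 0.622
[0.50459191 0.0088086  0.09730283] [-6.68090337  1.14667713 19.27688401]
```

```bash
python3 -m inch '[[-0.24,[0,0,0],0],[-0.24,[0,0,0],0],[-0.24,[0,0,0],0],[-0.24,[0,0,0],0],[-0.24,[0,0,0],0]]'
python3 -m inch '[[-0.24,[0,0,0],0],[-0.24,[0,0,0],0],[-0.24,[0,0,0],0],[-0.24,[0,0,0],0],[-0.24,[0,0,0],0]]'
python3 - <<'E'
from cell import bot
from h import *
ps=bot.read_camera("side"); o=bot.get_obs(); print(o["eef_pos"],o["contact_force"])
a=cv2.resize(ps["img"][180:280,300:420],None,fx=6,fy=6,interpolation=cv2.INTER_CUBIC)
b=cv2.imread("pics/p2.png"); print("changed px",int((cv2.absdiff(a,b).max(2)>40).sum()))
th=np.radians(-25.5);X=np.array([.5038,.008])+.035*np.array([np.cos(th),np.sin(th)])
for e in (.060,.080):
    x0=-.075-e  # tray front edge
    u=((proj(ps,dockpts(*X,th,[(x0,-.025,.012),(x0,.025,.012)]))-[300,180]+.5)*6).astype(int); print(e,u.tolist()); cv2.polylines(a,[u],False,(0,0,255) if e>.07 else (0,255,0),1)
cv2.imwrite("pics/p3.png",a)
E
```

```text
t: 7.95
eef_pos: [0.5046, 0.0088, 0.0973]
orientation: [-180.0, -0.0, -25.6]
contact_force: [-7.7, 1.2, 19.3]
finger_gap: 0.617
t: 8.45
eef_pos: [0.5046, 0.0088, 0.0973]
orientation: [-180.0, -0.0, -25.6]
contact_force: [-7.1, 1.3, 18.5]
finger_gap: 0.622
[0.50455784 0.0087906  0.09726509] [-7.19186222  0.67178434 18.85882669]
changed px 0
0.06 [[452, 431], [385, 511]]
0.08 [[502, 450], [436, 531]]
```

View pics/p3.png

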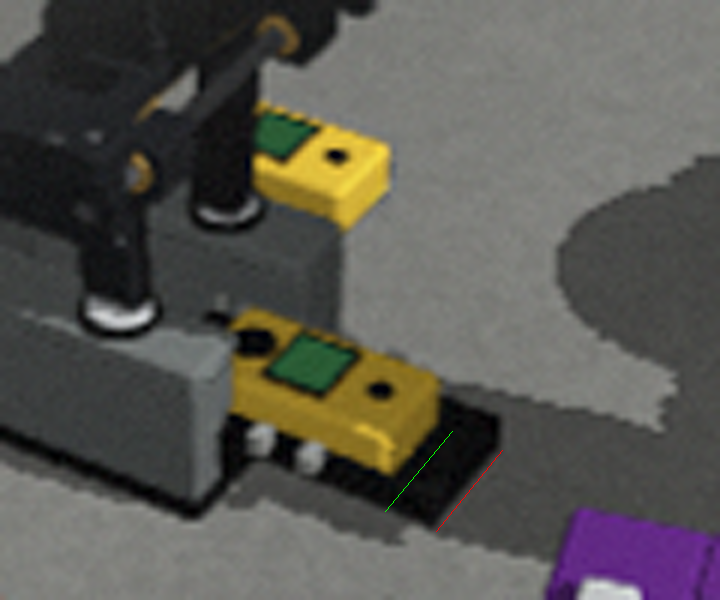

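The tray front matches the 80 mm line, (436,531) to (502,450), and nothing changed over the last second, so it has stopped fully out. I'll lift straight up to release both keys.

```bash
python3 -m inch '[[-0.24,[0,0,-5],0],[-0.24,[0,0,-20],0],[-0.24,[0,0,-45],0],[-0.24,[0,0,-80],0],[-0.24,[0,0,-120],0]]'
python3 -m inch '[[-0.24,[0,0,-30],0],[-0.24,[0,0,-50],0],[-0.24,[0,0,-50],0],[-0.24,[0,0,-50],0],[-0.24,[0,0,-50],0]]'
python3 - <<'E'
from cell import bot
from h import *
ps=bot.read_camera("side"); o=bot.get_obs(); print(o["eef_pos"],o["contact_force"],o["dq"].round(1))
cv2.imwrite("pics/e1.png",cv2.resize(ps["img"][180:300,250:410],None,fx=5,fy=5,interpolation=cv2.INTER_CUBIC))
cv2.imwrite("pics/e1full.png",ps["img"])
E
```

```text
t: 9.0
eef_pos: [0.5028, 0.0087, 0.2143]
orientation: [179.9, 0.2, -25.6]
contact_force: [0.8, -0.7, -0.4]
finger_gap: 0.62
t: 9.5
eef_pos: [0.503, 0.0087, 0.2626]
orientation: [179.9, 0.2, -25.6]
contact_force: [0.0, 0.3, -0.3]
finger_gap: 0.621
[0.50293527 0.00871603 0.26243633] [-0.48661171  0.16187035  0.19946848] [-0.   0.1 -0.2  0.   0.1 -0. ]
```

View pics/e1.png

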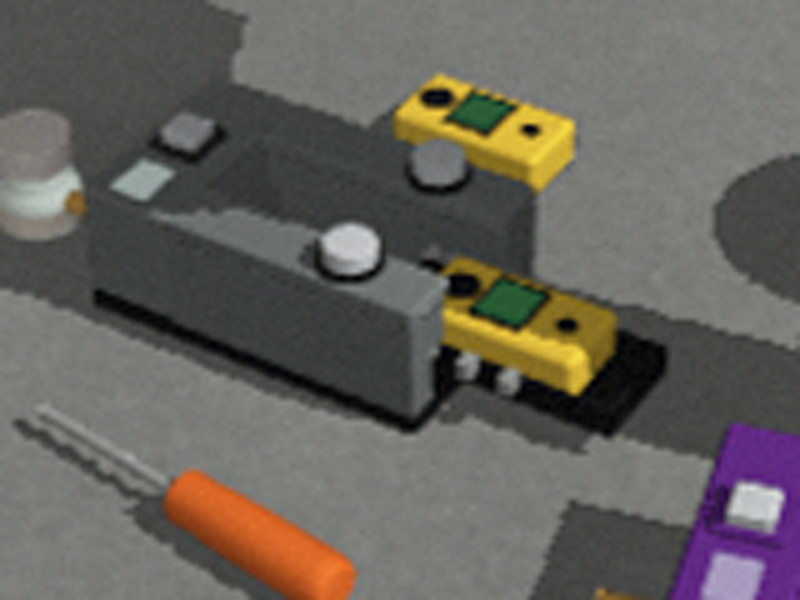

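View pics/e1full.png

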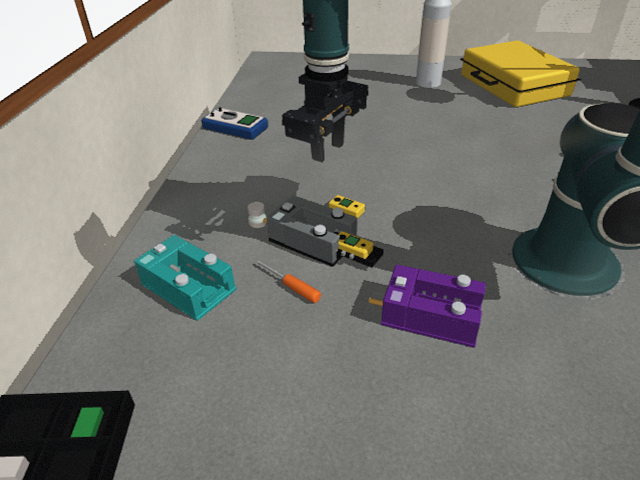

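Both keys are back up, at crop (350,245) and (438,163). The tray is fully out with the detector in it, the bystanders are where they were, and the gripper is well clear. Handing in.

```bash
python3 -c "from cell import bot; print(bot.close_job())"
```

```text
the job is handed in; nothing more can be done
None
```

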